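Set the dosing pump, then open the push-and-turn jug and hold the cap

ROBOT

A 7-joint arm with a two-finger parallel gripper is mounted at the origin on a cart in front of the work surface, level with it; the furniture and walls round the work are solid. World frame = base frame: x ahead of the robot, y to its left, z up, the work surface at z = 0. Lengths are in m, angles in degrees, forces in N, time in s.
With the tool pointing down it reaches from about 0.425 to 0.875 m from the base axis. Payload 4.7 kg.
Tool frame: the origin (TCP) lies at the centre of the arm's flange, where the gripper is bolted on; the fingertips stand 182 mm ahead of it and the grasp point (between the pads) lies 164 mm ahead of it; z points along the fingers, y is the line along which they close (so a half turn about z gives the same grasp; the last joint's range is limited). The gripper opens to 87 mm and grips with 3 to 60 N. Pads are 19 mm wide; open, the fingers measure 117 mm over their backs; the gripper's body (75 mm by 190 mm) begins 51 mm behind the grasp point.
Start: joints at [72.829, 18.392, -4.016, 83.108, 1.295, 78.541, -3.26], TCP at [0.201, -0.618, 0.405] pointing down, gripper open.
Joint ranges: [-163.93, 163.93], [-17.29, 119.83], [-79.2, 71.16], [3.27, 140.29], [-89.18, 269.18], [5.43, 117.66], [-154.24, 154.24]. Speed limits (degrees/s): [147.25, 147.25, 180, 180, 180, 180, 180].

INTERFACE

Orientations are given as [roll, pitch, yaw] about the fixed x, y, z axes, in that order (R = Rz(yaw) Ry(pitch) Rx(roll)).
In Python, from cell import env gives the robot as it stands. The module is installed in compiled form; this text tells all that it offers.
- The arm moves only by the tool step_arm, never from a script. Its argument "steps" is one flat list of numbers, 5 for each row, row after row: the opening, from 0 (shut) to 1 (fully open), then the shift along the tool's x, y, z in mm, then the turn about the tool's z in degrees. In form: [grip, dx, dy, dz, roll, grip, dx, dy, dz, roll, ...]. A call has 1 to 12 rows; each row shifts and turns the commanded pose from where the row before left it, along the tool's axes as they then stand; what a row does not reach is not made up. A row lasts 1/8 s, in which the tool goes at most 62.5 mm and 10.7 degrees, less where a joint would pass 70% of its speed; a pose out of reach is approached as far as the arm can. A call with a gripper value outside its range is refused whole. The fingers move at their own pace and stop on an object; "grip_force" is the grip in N (left out, the last holds). Time passes only in rows, so rows that do not move let the fingers close. It gives the time, the measured TCP pose, the force, the opening and the grip force at its end, in the units of the state.
- env.get_obs(): the state, without advancing time (a new reading comes with each control period).
- env.read_camera(name): name is "scene" or "top" or "wrist"; returns a dict with "image" (384x512x3 uint8, red, green, blue), "camera_matrix" (3x3 intrinsics, pixels), "distortion" ([k1, k2, p1, p2, k3] as OpenCV has them; the pictures are not rectified), "R" (3x3) and "t" (3): a world point X has camera coordinates R X + t. Camera axes: x right, y down, z forward; pixel columns grow to the right and rows downward; lengths in m; the calibration is good to about 2 mm. A picture is of the moment at which its call begins. There is no depth.
- env.sign_off(): hands the job in; it is judged then, once.
The state is a dict: "time_s": time; "qpos": joint angles; "joint_velocities": joint speeds; "effort": joint torques, N m; "tool_pos": TCP position; "tool_rot": TCP orientation; "force": force on the tool from outside, world axes, zero at the start; "wrist_torque": the same for the moment, N m; "grip_width": finger opening in m; "grasp_force": force on a finger pad.
Only numpy, scipy, OpenCV 4.12 (cv2) and the standard library are available. Lean on these libraries where they do the work, as an engineer would, in place of code of your own. Each camera call takes 0.05 s, during which the arm holds its last target. There are 200 camera calls.

TASK

Get the pretzel lye ready for dosing. First turn the dosing pump's click sleeve until its pointer stands on 5 and let go of it; then open the jug: press its safety cap down, twist it anticlockwise about a sixth of a turn while it stays pressed, and lift it off. Finish while still holding the cap, upright and still, about 8 cm straight above the open mouth so that drips fall back in, and leave the two ramekins and the jam jar where they stand.

Things in the scene. Friction and masses are not known exactly. Their poses are not given: they have to be found in the camera images.
- dose_sleeve (a joint): Turn of the pump's sleeve, rad, growing anticlockwise seen from above. The pointer stands on number n (1 to 8, every 30 degrees) at (n-1)*0.5236, so on 5 at 2.094. It clicks at every number: let go less than 10 degrees off, it settles there. Turning takes up to 0.25 N m. Stops just beyond 1 and 8. Starts between 1 and 5, perhaps between two clicks.
- sleeve_grip (a point): Point on the upright axis of the pump's grey round dose sleeve, where to grip it. The sleeve is 49 mm across (fine ribs), from 21 mm below to 18 mm above this point; under it a thin skirt 57 mm across, and 27 mm below this point the pump head's flat top. A plunger button 26 mm across ends 33 mm above this point. A black line on the sleeve's side and top is the pointer.
- pump: Dosing pump parked upright in a steel pot 100 mm across; fixed, cannot move. Origin under its middle on the worktop, x towards the steel spout (reaches 97 mm out). White round head 96 mm across, its top at 86 mm carrying black numbers 1 to 8 round the sleeve: number n at 75 + 30(n-1) degrees anticlockwise from x, so 4 and 5 face away from the spout.
- jug_mouth (a point): Centre of the top rim of the white jug's neck, 190 mm above the worktop; z up, x towards the jug's handle. The neck is 36 mm across with three hooked lugs reaching out to 46 mm across; the cap covers it when closed.
- jug: White plastic jug with 112 mm square body in a steel tray; held fast, cannot move or turn. Origin under its middle on the worktop, x towards the handle (reaches 89 mm out, up to 145 mm high). Below the cap a collar 52 mm across; everything further than 26 mm from the axis is lower than 150 mm.
- cap_center (a point): Centre, half-way up, of the jug's grey round safety cap: 54 mm across, fine ribs, 40 mm tall, 0.06 kg, closed side up. z up, x away from the black mark on the crown. Locked, it lies 2 mm below jug_mouth on the same axis, same x direction; the cap's underside is then 168 mm above the worktop.
- cap: The same cap, origin 20 mm lower, at its underside. A spring (4 N at rest) lifts it so that three lugs sit locked in notches: no turn, no lift. Pressed down 4.5 to 6.5 mm (9 to 11 N, hard stop at 6.5) and kept down, it turns anticlockwise seen from above; after 35 to 85 degrees (60 best, stop at 90) it is free and lifts straight off. Let up too early, it stays hooked.
- ramekin1: Small white porcelain pot, 66 mm across, 37 mm tall; origin at the centre of its underside. Leave it alone.
- ramekin3: Small white porcelain pot, 70 mm across, 37 mm tall; origin at the centre of its underside. Leave it alone.
- jam_jar: Jam jar with screw lid, 65 mm across, 97 mm tall; origin at the centre of its underside. Leave it alone.
Not all that is in view belongs to the job. Leave any blue look-alike of the cap alone.

How it is judged:
By the outcome, as a careful person would: the job done as asked, in the order asked, and still so for the second after the job is handed in, while the arm keeps its last pose, push and grip.
It also fails if it takes over 51 s, if anything falls off the work surface, if the arm or the gripper's body presses on something with over 40 N, if the wrist force passes 120 N, or if a joint passes its speed limit or range.

## Working session

There is one attempt and no reset: what is moved stays moved. The work goes in short steps, Python scripts to look and compute and a tool call to move; the robot and the scene stay as the last step left them, time stands still between calls to the robot, and variables do not carry over. Pictures are saved under pics/ and viewed, at most 10 in all, crops included, and the job is handed in when it is done.

Besides the shell and the picture viewer there is one more tool, called as a command line: name --argument value ..., lists and objects as JSON in quotes. step_arm: Moves the arm, as the interface text tells. Its arguments: {"type":"object","properties":{"steps":{"type":"array","items":{"type":"number"}},"grip_force":{"type":"number"}},"required":["steps"]}

```bash
mkdir -p pics
python3 - <<'E'
from cell import env
import cv2,numpy as np
o=env.get_obs();print({k:np.round(v,3).tolist() for k,v in o.items()})
for n in("scene","top"):
    c=env.read_camera(n);cv2.imwrite(f"pics/{n}0.png",c["image"][:,:,::-1]);print(n,c["camera_matrix"].round(1).tolist(),c["distortion"],c["R"].round(3).tolist(),c["t"].round(3))
E
```

```text
{'time_s': 0.0, 'qpos': [72.826, 18.441, -4.016, 83.177, 1.295, 78.542, -3.259], 'joint_velocities': [0.002, 0.011, 0.038, 0.021, -0.036, -0.023, 0.066], 'effort': [0.0, -49.129, -0.404, -31.254, -0.064, 0.044, 0.0], 'tool_pos': [0.201, -0.618, 0.404], 'tool_rot': [-179.886, 0.006, 17.985], 'force': [-0.568, -0.494, 0.154], 'wrist_torque': [-0.01, 0.017, -0.028], 'grasp_force': 0.0, 'grip_width': 0.087}
scene [[360.9, 0.0, 260.9], [0.0, 360.9, 191.5], [0.0, 0.0, 1.0]] [-0.10022856  0.          0.          0.          0.        ] [[-0.842, -0.54, 0.02], [-0.363, 0.539, -0.76], [0.4, -0.647, -0.65]] [0.429 0.266 0.819]
top [[389.1, 0.0, 259.3], [0.0, 389.1, 191.5], [0.0, 0.0, 1.0]] [-0.08929495  0.          0.          0.          0.        ] [[-0.017, -1.0, 0.004], [-0.982, 0.016, -0.187], [0.187, -0.007, -0.982]] [0.029 0.55  0.903]
```

View pictures.

View pics/scene0.png

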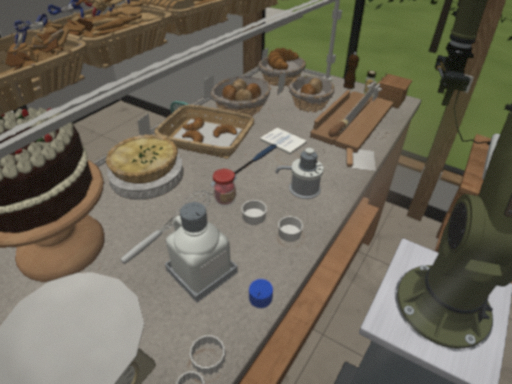

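View pics/top0.png

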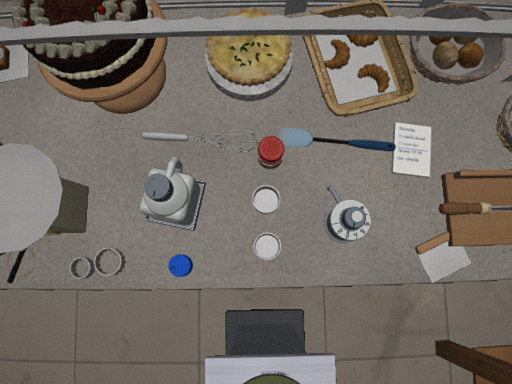

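```bash
cat > h.py <<'E'
import cv2,numpy as np
from cell import env
def ray(c,uv):
    p=cv2.undistortPoints(np.float64([[uv]]),c["camera_matrix"],c["distortion"])[0,0]
    R=np.array(c["R"]);o=-R.T@c["t"];return o,R.T@np.r_[p,1]
def onz(c,uv,z):
    o,d=ray(c,uv);return o+d*(z-o[2])/d[2]
def proj(c,X):
    return cv2.projectPoints(np.float64(X).reshape(-1,1,3),cv2.Rodrigues(np.array(c["R"]))[0],np.array(c["t"]),c["camera_matrix"],c["distortion"])[0][:,0]
def tri(obs):
    A=0;b=0
    for c,uv in obs:
        o,d=ray(c,uv);d/=np.linalg.norm(d);P=np.eye(3)-np.outer(d,d);A=A+P;b=b+P@o
    return np.linalg.solve(A,b)
E
python3 - <<'E'
from h import *
c=env.read_camera("top");I=c["image"][:,:,::-1]
s=env.read_camera("scene");J=s["image"][:,:,::-1]
f=lambda I,x,y,w,h,k:cv2.resize(I[y:y+h,x:x+w],None,fx=k,fy=k,interpolation=cv2.INTER_CUBIC)
a=np.hstack([f(I,130,150,80,60,5),f(I,315,180,80,60,5)]);b=np.hstack([f(J,155,195,80,60,5),f(J,270,145,80,60,5)])
cv2.imwrite("pics/m.png",np.vstack([a,b]))
print("cap",onz(c,(157,187),.208),"pump btn",onz(c,(354,214),.146),"spout tip",onz(c,(331,187),.09), "handle",onz(c,(172,165),.14))
for n,uv in(("jar",(271,150)),("r1",(266,198)),("r3",(267,245)),("blue",(180,265))):print(n,onz(c,uv,.04))
E
```

```text
cap [0.53340755 0.23152324 0.208     ] pump btn [ 0.47851505 -0.18702915  0.146     ] spout tip [ 0.55104393 -0.15015064  0.09      ] handle [0.59774951 0.21676736 0.14      ]
jar [ 0.65936668 -0.01203736  0.04      ]
r1 [0.53584955 0.00322131 0.04      ]
r3 [0.4200559  0.00314039 0.04      ]
blue [0.37507804 0.21406112 0.04      ]
```

View pics/m.png

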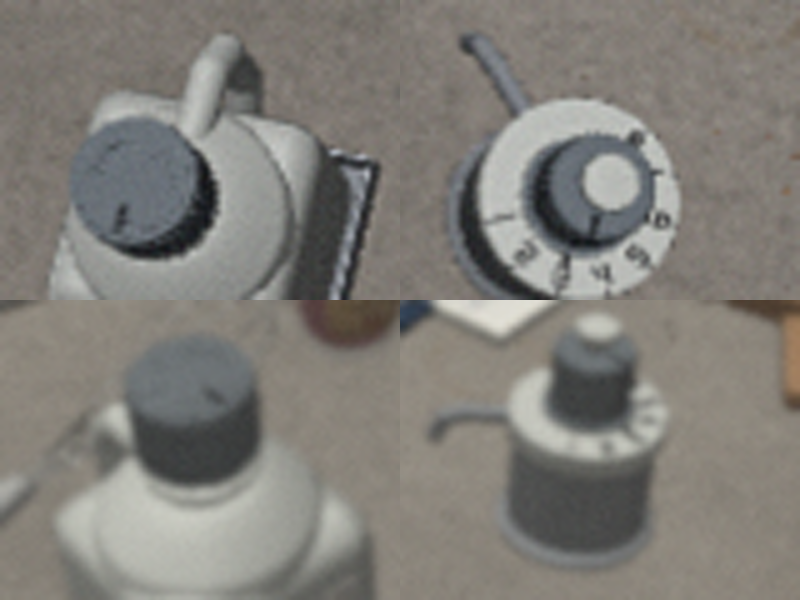

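Run:
```python
from h import *
c=env.read_camera("top");s=env.read_camera("scene")
b=onz(c,(357.4,216.4),.146);h=onz(c,(351,219.6),.086);tip=onz(c,(328.6,188.4),.09)
bt=tri([(c,(357.4,216.4)),(s,(270+200/5,145+28/5))])
print(b,h,"tri",bt,"tip",tip)
for x in(b,h):
  sx=np.degrees(np.arctan2(*(tip-x)[1::-1]))
  print("spout",sx)
  for p in((593,214),(595,225),(598,232)):
    q=onz(c,(315+(p[0]-400)/5,180+p[1]/5),.131)-x;a=np.degrees(np.arctan2(q[1],q[0]));print("ptr",np.linalg.norm(q[:2]),(a-sx-75)%360/30+1)
  for n,p in((1,(500,218)),(2,(524,254)),(3,(562,275)),(4,(602,270)),(5,(640,256)),(6,(661,218)),(8,(636,136))):
    q=onz(c,(315+(p[0]-400)/5,180+p[1]/5),.086)-x;a=np.degrees(np.arctan2(q[1],q[0]));print(n,(a-sx-75)%360/30+1,np.linalg.norm(q[:2]))
k=onz(c,(157.2,185.6),.208);m=onz(c,(154.2,193.6),.208)
print("cap",k,"tri",tri([(c,(157.2,185.6)),(s,(155+192/5,195+380/5-60))]),"markdir",np.degrees(np.arctan2(*(m-k)[1::-1])))
```

```text
[ 0.47305936 -0.19426826  0.146     ] [ 0.47302805 -0.19429274  0.086     ] tri [ 0.47198948 -0.19604723  0.1416547 ] tip [ 0.54775642 -0.14425385  0.09      ]
spout 33.80481184716025
ptr 0.013552356888523881 2.570107608593932
ptr 0.01799077084865614 2.843841777355906
ptr 0.020796807342058354 3.0262558592905027
1 12.798887007174502 0.039314673320423724
2 1.7970596239727765 0.037984202875600816
3 2.8280411104629044 0.03744787042916912
4 3.8386839311971337 0.03504875997708568
5 4.837600184779067 0.03869730896019378
6 5.86994447881952 0.03933918908342651
8 7.883475918684058 0.040624324859165235
spout 33.806672859019145
ptr 0.013533813048892463 2.565088535597428
ptr 0.01796738331007225 2.840366417119581
ptr 0.020770456745553886 3.0234599400401523
1 12.797079523323728 0.03933164175312342
2 1.7950058603113277 0.03798096939799885
3 2.8263305303798423 0.037424734601395726
4 3.8377382554348665 0.03501247252045511
5 4.837740417908718 0.03865777806462145
6 5.8710414049976825 0.03930740781323452
8 7.88526695977353 0.040629386384555016
cap [0.53634951 0.23120281 0.208     ] tri [0.53558172 0.23112952 0.20504264] markdir 161.16468759106257
```

step_arm --steps '[1,20,-16,0,0,1,39,-32,0,0,1,39,-32,0,0,1,39,-32,0,0,1,39,-32,0,0,1,39,-32,0,0,1,39,-32,0,0,1,39,-32,0,0,1,39,-32,0,0,1,39,-30,0,0,1,18,-16,0,0,1,0,0,0,0]' --grip_force 25

```text
time_s: 1.8
tool_pos: [0.4733, -0.1937, 0.4049]
tool_rot: [-180.0, -0.0, 18.2]
force: [0.3, -0.6, 0.7]
grip_width: 0.0871
grasp_force: 0.0
```

Run:
```python
from h import *
o=env.get_obs();print(o["qpos"],o["tool_pos"],o["tool_rot"],o["time_s"])
c=env.read_camera("wrist");cv2.imwrite("pics/w1.png",c["image"][:,:,::-1])
print(proj(c,[[.473,-.195,.131],[.473,-.195,.146],[.473,-.195,.086]]))
```

```text
[ 45.10869847   2.69309784 -26.47131794 101.71123866   1.22335164
  75.86305411 -53.39448175] [ 0.47329203 -0.1936711   0.40490624] [-1.79999594e+02 -2.24362493e-02  1.82413480e+01] 1.8
[[256.93416497 196.18517933]
 [257.02785298 201.61195357]
 [256.70481283 182.91598355]]
```

View pics/w1.png

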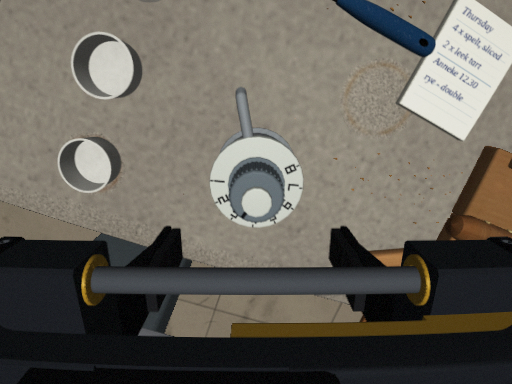

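Run:
```python
from h import *
c=env.read_camera("wrist");I=c["image"][:,:,::-1]
cv2.imwrite("pics/w1c.png",cv2.resize(I[130:235,200:310],None,fx=5,fy=5,interpolation=cv2.INTER_CUBIC))
```

```text
(no output)
```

View pics/w1c.png

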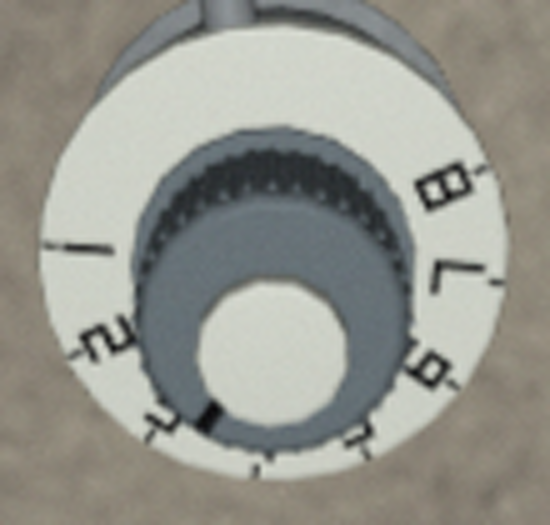

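Run:
```python
from h import *
c=env.read_camera("wrist")
P=lambda p,z:onz(c,(200+p[0]/5-.4,130+p[1]/5-.4),z)
T=[(47,247),(75,353),(150,437),(257,472),(366,455),(457,385),(497,283),(487,170)]
Q=np.array([P(p,.086) for p in T]);A=np.c_[2*Q[:,:2],np.ones(8)];s=np.linalg.lstsq(A,(Q[:,:2]**2).sum(1),rcond=None)[0];h=s[:2]
print("centre",h,"r",np.sqrt(s[2]+h@h),"btn",P((272,353),.146),"slv",P((274,323),.131))
d=Q[:,:2]-h;a=np.degrees(np.unwrap(np.arctan2(d[:,1],d[:,0])));off=a-75-30*np.arange(8);print("spout",off)
for ct in(h,P((274,323),.131)[:2]):
  for p in((208,418),(200,430),(218,404)):
    q=P(p,.131)[:2]-ct;n=(np.degrees(np.arctan2(q[1],q[0]))-off.mean()-75)%360/30+1;print(n,np.linalg.norm(q))
```

```text
centre [ 0.4716733  -0.19595918] r 0.04607247142855294 btn [ 0.4718941  -0.19547942  0.146     ] slv [ 0.47252249 -0.19559133  0.131     ]
spout [28.93439606 28.02972095 28.2009723  28.1060896  27.37222538 27.92967329
 27.29205959 27.02833412]
2.9916342608717175 0.02052131679735346
3.0020917740159803 0.02322865030767122
2.986007798980298 0.01731262431775971
3.046051397664682 0.021230378617140454
3.0500417048044484 0.023939940892015878
3.050336236223063 0.018021505753528042
```

step_arm --steps '[1,-2,1.5,40,0,1,0,0,40,0,1,0,0,30,0,1,0,0,15,0,0.5,0,0,0,0,0.4,0,0,0,0,0.4,0,0,0,0,0.4,0,0,0,0,0.4,0,0,0,0,0.4,0,0,0,0]' --grip_force 25

```text
time_s: 3.2
tool_pos: [0.4709, -0.1956, 0.2803]
tool_rot: [-179.8, 0.1, 18.1]
force: [-3.0, 6.3, 6.1]
grip_width: 0.0481
grasp_force: 25.0
```

Gripped. Turn 60° anticlockwise (negative tool roll).

step_arm --steps '[0.4,0,0,0,-5,0.4,0,0,0,-8,0.4,0,0,0,-8,0.4,0,0,0,-8,0.4,0,0,0,-8,0.4,0,0,0,-8,0.4,0,0,0,-8,0.4,0,0,0,-5,0.4,0,0,0,-2,0.4,0,0,0,0,0.4,0,0,0,0]'

```text
time_s: 4.58
tool_pos: [0.4713, -0.1997, 0.28]
tool_rot: [179.8, 0.2, 77.9]
force: [1.9, -4.2, -5.0]
grip_width: 0.0476
grasp_force: 25.0
```

step_arm --steps '[1,0,0,0,0,1,0,0,0,0,1,0,0,0,0,1,0,0,-20,0,1,0,0,-40,0,1,0,0,-60,0,1,0,0,0,0]'

```text
time_s: 5.45
tool_pos: [0.4726, -0.1976, 0.4048]
tool_rot: [179.5, 0.2, 78.0]
force: [-0.1, -0.0, 0.5]
grip_width: 0.0871
grasp_force: 0.0
```

Run:
```python
from h import *
c=env.read_camera("wrist");I=c["image"][:,:,::-1]
u=proj(c,[[.472,-.1957,.11]])[0].astype(int);x,y=u-[55,55];print(x,y,env.get_obs()["qpos"])
y=max(y,0)
cv2.imwrite("pics/w2c.png",cv2.resize(I[y:y+110,x:x+110],None,fx=5,fy=5,interpolation=cv2.INTER_CUBIC))
```

```text
197 131 [ 50.6729167    2.98685664 -31.76839832 101.89595068   1.69067229
  75.30762788   6.5198574 ]
```

View pics/w2c.png

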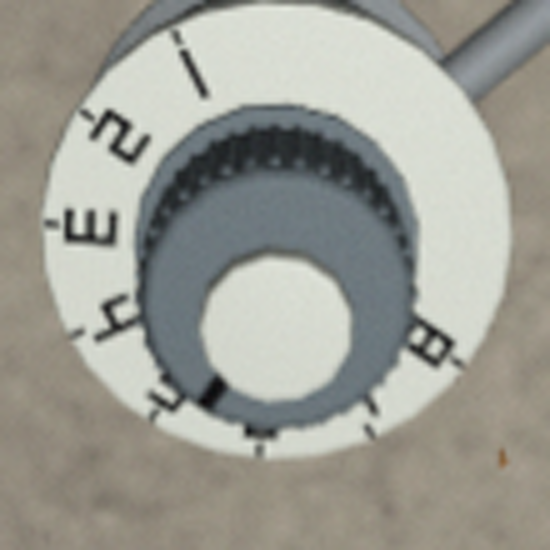

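step_arm --steps '[1,24,-2,-18,0,1,48,-3,-18,0,1,48,-3,0,0,1,48,-3,0,0,1,48,-3,0,0,1,48,-3,0,0,1,48,-3,0,0,1,48,-3,0,0,1,48,-3,0,0,1,24,-1,0,0,1,0,0,0,0,1,0,0,0,0]' --grip_force 45

```text
time_s: 7.0
tool_pos: [0.5341, 0.2303, 0.4354]
tool_rot: [-180.0, 0.1, 78.0]
force: [-0.4, -0.5, 0.2]
grip_width: 0.0869
grasp_force: 0.0
```

Run:
```python
from h import *
o=env.get_obs();print(o["qpos"],o["tool_pos"],o["tool_rot"])
c=env.read_camera("wrist");I=c["image"][:,:,::-1].copy()
u=proj(c,[[.536,.231,.208]])[0];print(u)
cv2.circle(I,tuple(u.round().astype(int)),1,(0,0,255),-1)
x,y=np.maximum(u.astype(int)-60,0)
print(x,y);cv2.imwrite("pics/w3c.png",cv2.resize(I[y:y+120,x:x+120],None,fx=5,fy=5,interpolation=cv2.INTER_CUBIC))
```

```text
[ 18.33988901  15.62209753 -52.88512796  89.12872883  12.55372222
  81.58648543 -47.39151683] [0.53408411 0.23029719 0.43540213] [-1.79950376e+02  7.35911586e-02  7.79962420e+01]
[258.86630762 212.98356636]
198 152
```

View pics/w3c.png

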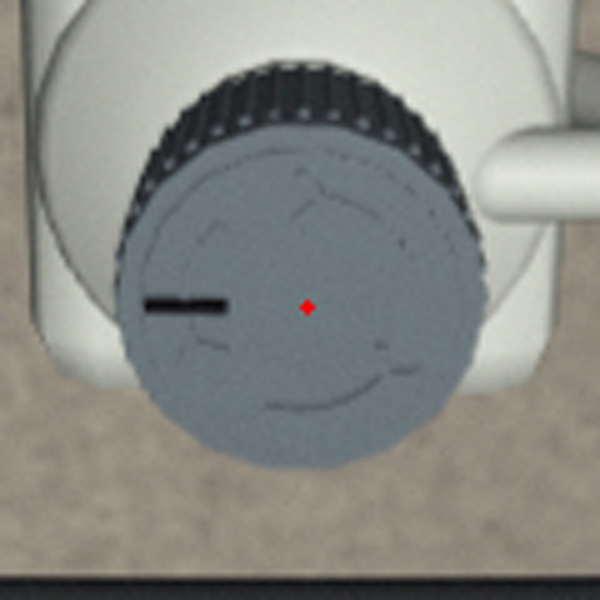

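step_arm --steps '[1,2.5,1,20,0,1,0,0,30,0,1,0,0,21,0,1,0,0,10,0,0.5,0,0,0,0,0.5,0,0,0,0,0.5,0,0,0,0,0.5,0,0,0,0,0.5,0,0,0,0]' --grip_force 45

```text
time_s: 8.18
tool_pos: [0.5361, 0.2328, 0.3552]
tool_rot: [180.0, -0.0, 78.0]
force: [0.0, -0.5, 1.9]
grip_width: 0.0525
grasp_force: 44.9
```

step_arm --steps '[0.5,0,0,2,0,0.5,0,0,2,0,0.5,0,0,2,0,0.5,0,0,0,0,0.5,0,0,0,0]'

```text
time_s: 8.8
tool_pos: [0.5361, 0.2328, 0.35]
tool_rot: [179.9, 0.0, 78.0]
force: [-2.3, -0.3, 9.1]
grip_width: 0.0524
grasp_force: 45.0
```

step_arm --steps '[0.5,0,0,1.5,0,0.5,0,0,0,0,0.5,0,0,0,0]'

```text
time_s: 9.18
tool_pos: [0.5361, 0.2329, 0.3488]
tool_rot: [179.9, 0.0, 78.0]
force: [-4.3, -1.9, 10.4]
grip_width: 0.0524
grasp_force: 45.0
```

Pressed 6.4 mm. Twist 60° anticlockwise.

step_arm --steps '[0.5,0,0,0,-4,0.5,0,0,0,-6,0.5,0,0,0,-7,0.5,0,0,0,-7,0.5,0,0,0,-7]'

```text
time_s: 9.8
tool_pos: [0.5363, 0.2335, 0.349]
tool_rot: [179.9, -0.0, 109.2]
force: [-1.4, -1.0, 9.8]
grip_width: 0.0523
grasp_force: 45.0
```

step_arm --steps '[0.5,0,0,0,-7,0.5,0,0,0,-7,0.5,0,0,0,-7,0.5,0,0,0,-6,0.5,0,0,0,-3,0.5,0,0,0,0,0.5,0,0,0,0]'

```text
time_s: 10.68
tool_pos: [0.5361, 0.2334, 0.3489]
tool_rot: [179.9, 0.0, 139.0]
force: [-2.4, -0.1, 10.2]
grip_width: 0.0521
grasp_force: 45.0
```

Run:
```python
from h import *
o=env.get_obs();print(o["qpos"],o["tool_rot"],o["force"],o["wrist_torque"])
c=env.read_camera("top");I=c["image"][:,:,::-1]
d=env.read_camera("scene");J=d["image"][:,:,::-1]
f=lambda I,x,y:cv2.resize(I[y:y+90,x:x+80],None,fx=5,fy=5,interpolation=cv2.INTER_CUBIC)
cv2.imwrite("pics/t3.png",np.hstack([f(I,120,150),f(J,155,185)]))
```

```text
[ 24.56931134  23.91461966 -63.08695272  95.4081115   22.06335588
  74.30763084   6.40697875] [1.79905151e+02 3.13836907e-02 1.39012394e+02] [-2.41610565 -0.09168905 10.21171412] [-0.12889064  0.43154683  0.0735848 ]
```

View pics/t3.png

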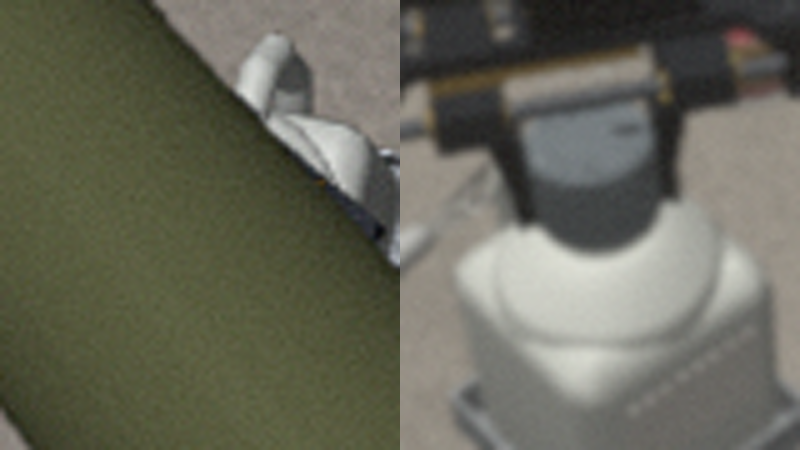

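step_arm --steps '[0.5,0,0,-4,0,0.5,0,0,-6,0,0.5,0,0,-8,0,0.5,0,0,0,0]'

```text
time_s: 11.28
tool_pos: [0.5362, 0.2324, 0.3654]
tool_rot: [-180.0, 0.0, 139.0]
force: [-0.3, 0.7, -1.6]
grip_width: 0.0521
grasp_force: 44.9
```

step_arm --steps '[0.5,0,0,-8,0,0.5,0,0,-12,0,0.5,0,0,-16,0,0.5,0,0,-16,0,0.5,0,0,-15,0,0.5,0,0,-10,0,0.5,0,0,-5,0,0.5,0,0,0,0,0.5,0,0,0,0,0.5,0,0,0,0,0.5,0,0,0,0]'

```text
time_s: 12.65
tool_pos: [0.536, 0.2326, 0.4469]
tool_rot: [-180.0, -0.0, 139.0]
force: [0.5, 0.3, -1.3]
grip_width: 0.0525
grasp_force: 44.9
```

Run:
```python
from h import *
o=env.get_obs();print(o["tool_pos"],o["tool_rot"],o["force"],o["joint_velocities"])
d=env.read_camera("scene");J=d["image"][:,:,::-1].copy()
for z in(.19,.26,.3):
  u=proj(d,[[.5355,.2325,z]])[0];print(z,u);cv2.circle(J,tuple(u.round().astype(int)),1,(0,0,255),-1)
cv2.imwrite("pics/s4.png",cv2.resize(J[130:330,110:310],None,fx=3,fy=3))
```

```text
[0.53604889 0.2325659  0.44694575] [-1.79974119e+02 -1.14699104e-02  1.38981479e+02] [ 0.49899523  0.27880642 -1.27797297] [ 0.01611483 -0.15434446 -0.01588804 -0.1646217  -0.043546    0.02805809
 -0.01854817]
0.19 [193.02528893 216.35025934]
0.26 [189.38481824 191.12627708]
0.3 [187.12636766 175.22046517]
```

View pics/s4.png

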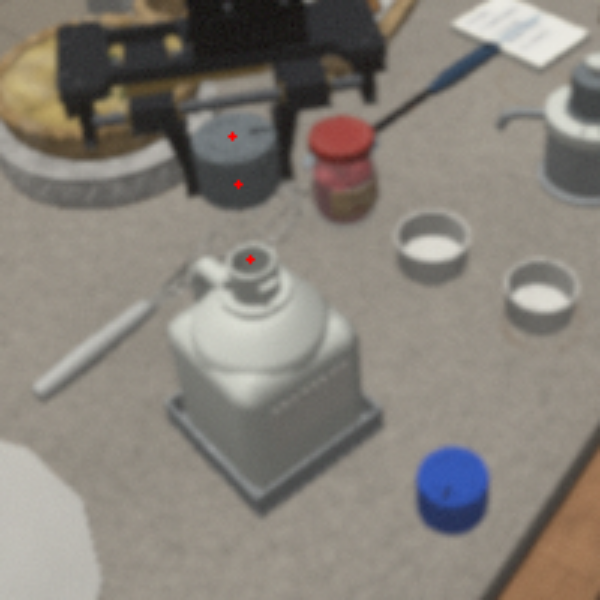

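The cap is off and held upright. The picture shows the open mouth at crop (250,259), with the cap at (236,160) straight above it, and the ramekins and jam jar untouched. I'm handing it in.

```bash
python3 -c "
from cell import env
print(env.sign_off())"
```

```text
the job is handed in; nothing more can be done
None
```

The job is done and handed in after about 13 s of robot time: the pump sleeve was set to 5 and released first, then the cap came off and is held upright over the open mouth, its underside about 7 cm and its centre about 9 cm above it because "8 cm" did not say which; the ramekins and jam jar were not touched.

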